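# Close up the mosaic tile case

## Task

Close up the grey tile case: first push the upright inner flap over with the fingertips until it lies flat on the compartments, and only then push the open lid over until it is fully shut. Only push, and lightly, on their outer faces: nothing is gripped or lifted, and the glue bottle, jar, tub and nippers around the case stay where they are.

Things in the scene. Friction and masses are not known exactly. Their poses are not given: they have to be found in the camera images.
- case: Grey open-topped plastic tile case, outer size 240 (its x) by 220 (its y) by 70 mm high, walls 6 mm; it stands firmly and does not move. Origin at the centre of its underside, on the table; z up. Four low dividers inside part the tiles, tops 50 mm above the table. The flap is hinged inside its -y wall, the lid on its +y rim; both hinge axes run along the case's x.
- flap_hinge (a point): Centre of the flap's hinge axis, at (0, -100, 56) mm in the case frame.
- flap_edge (a point): Middle of the flap's free edge. The flap is a flat white panel 216 mm long (along the case's x) and 6 mm thick (90 g), with a stiffener 1 mm proud on its inner face (the face that is underneath when folded); its free edge is 154 mm from the hinge axis, which lies in the panel's mid-plane. The point's axes turn with the flap: y from hinge to edge, z normal to the face that is on top when folded.
- flap (a joint): Flap angle in rad: 0 = folded flat in the case (top face 59 mm above the table, 11 mm below the rim), 1.57 = upright, 1.75 = outward stop. It swings from the -y wall towards the case's +y as it folds. Friction hinge (0.12 N m): it stays at whatever angle it is left.
- lid_hinge (a point): Centre of the lid's hinge axis, at (0, 112, 71) mm in the case frame. It lies in the plane of the lid's inner face.
- lid_edge (a point): Middle of the lid's free edge, 222 mm from the hinge axis, half-way through the thickness. The lid is a flat grey panel 240 mm long (case x), 8 mm thick, about 250 g; stiffener 1 mm proud inside; two ribs 2 mm high outside, 85 mm either side of the middle; a black tab 50 mm wide reaches 10 mm past the edge. Axes turn with the lid: y from edge to hinge, z out of the outer face.
- lid (a joint): Lid angle in rad: 0 = shut on the rim (top face 79 mm above the table), 1.57 = upright, 2.2 = fully open stop, leaning outwards. It swings from the +y side towards the case's -y as it shuts. Friction hinge (0.45 N m): it stays at whatever angle it is left, also part-way, and must be pushed all the way (about 4 N at the middle of the panel when upright, about 2 N near shut).
- glue: Loose upright white glue bottle, 48 mm across, 160 mm high, beside the case; origin under its base. Bystander.
- jar: Loose glass jar with a steel cap, 64 mm across, 95 mm high, beside the case; origin under its base. Bystander.
- tub: Loose black open tub, 80 by 110 by 55 mm high, on the lid's side of the case; origin under its base. Bystander.
- nippers: Loose tile nippers with yellow handles, about 170 mm long and 15 mm high, lying flat on the flap's side of the case; origin under the middle. Bystander.

How it is judged:
By the outcome, as a careful person would: the job done as asked, in the order asked, and still so for the second after the job is handed in, with the robot touching nothing.
It also fails if it takes over 69 s, if anything falls off the work surface, if the arm or the gripper's body presses on something with over 40 N, if the wrist force passes 120 N, or if a joint passes its speed limit or range.

## Robot

A 6-joint arm with a two-finger parallel gripper is mounted at the origin on the work surface. World frame = base frame: x ahead of the robot, y to its left, z up, the work surface at z = 0. Lengths are in m, angles in rad, forces in N, time in s.
With the tool pointing down it reaches from about 0.375 to 0.925 m from the base axis. Payload 5.7 kg.
Tool frame: the origin (TCP) lies at the very end of the fingers, on their centre line; the grasp point (between the pads) lies 19 mm behind it (r.grip_depth is the distance from the TCP to the grasp point, in m); z points along the fingers, y is the line along which they close (so a half turn about z gives the same grasp; the last joint's range is limited). The gripper opens to 88 mm and grips with 3 to 60 N. Pads are 20 mm wide; open, the fingers measure 115 mm over their backs; the gripper's body (75 mm by 178 mm) begins 61 mm behind the grasp point.
Start: joints at [1.181, 0.359, 1.51, -0, 1.272, -0.115], TCP at [0.163, 0.577, 0.196] pointing down, gripper open.
Joint ranges: [-2.97, 2.97], [-1.01, 2.36], [0.21, 2.38], [-0.96, 4.11], [0.2, 2.71], [-2.98, 2.98]. Speed limits (rad/s): [2.39, 2.39, 3.14, 3.14, 3.14, 3.14].

## Interface

Orientations are given as a rotation vector (axis times angle).
In Python, from rig import r, vision, workorder gives the robot as it stands. The module is installed in compiled form; this text tells all that it offers.
- The arm moves only by the tool apply_moves, never from a script. Its argument "commands" is a list of rows, each a list of 2 entries, a list of its own where there are three numbers: the shift along the tool's x, y, z in mm, then the turn, a rotation vector about the tool's x, y, z in degrees. A call has 1 to 12 rows; each row is the pose to reach, as a shift and turn from the pose commanded when the call began, along the tool's axes at that moment; what a row does not reach only later rows make up. A row lasts 1/8 s, in which the tool goes at most 62.5 mm and 10.7 degrees, less where a joint would pass 70% of its speed; a pose out of reach is approached as far as the arm can. A call with a gripper value outside its range is refused whole. "claw" is the opening in per cent of the stroke, from 0 (shut) to 100 (fully open), set as the call begins (left out, the last holds). The fingers move at their own pace and stop on an object; the grip force is fixed at half the most. Time passes only in rows, so rows that repeat a pose let the fingers close. It gives the time, the measured TCP pose, the force, the opening and the grip force at its end, in the units of the state.
- r.read_state(): the state, without advancing time (a new reading comes with each control period).
- vision.snapshot(name): name is "scene" or "side" or "wrist"; returns a dict with "frame" (400x640x3 uint8, red, green, blue), "mtx" (3x3 intrinsics, pixels), "pose" (4x4, takes a point from camera to world coordinates). Camera axes: x right, y down, z forward; pixel columns grow to the right and rows downward; lengths in m; the calibration is good to about 2 mm. The wrist camera is an equidistant fisheye: a pixel r from the principal point sees the ray r / f radians off the axis. A picture is of the moment at which its call begins. There is no depth.
- workorder.hand_in(): hands the job in; it is judged then, once.
The state is a dict: "time_s": time; "q": joint angles; "qd": joint speeds; "effort": joint torques, N m; "ee_pos": TCP position; "ee_rot": TCP orientation; "force": force on the tool from outside, world axes, zero at the start; "moment": the same for the moment, N m; "gripper_width": finger opening in m; "grasp_force": force on a finger pad.
Only numpy, scipy, OpenCV 4.12 (cv2) and the standard library are available. Lean on these libraries where they do the work, as an engineer would, in place of code of your own. Each camera call takes 0.05 s, during which the arm holds its last target. There are 200 camera calls.

## Working session

There is one attempt and no reset: what is moved stays moved. The work goes in short steps, Python scripts to look and compute and a tool call to move; the robot and the scene stay as the last step left them, time stands still between calls to the robot, and variables do not carry over. Pictures are saved under pics/ and viewed, at most 10 in all, crops included, and the job is handed in when it is done.

Besides the shell and the picture viewer there is one more tool, called after "Request:" as name([rows], argument=value, ...), one row to a line, values as JSON. apply_moves: Moves the arm, as the interface text tells. Its arguments: {"type":"object","properties":{"commands":{"type":"array"},"claw":{"type":"number"}},"required":["commands"]}

```bash
mkdir -p pics
python3 - <<'E'
from rig import r,vision
import cv2,numpy as np
for n in ("scene","side"):
    s=vision.snapshot(n); cv2.imwrite(f"pics/{n}0.png",s["frame"][:,:,::-1]); print(n,s["mtx"].tolist(),np.round(s["pose"],4).tolist())
st=r.read_state(); print(st["time_s"],st["ee_pos"],st["ee_rot"],st["gripper_width"])
E
```

```text
scene [[517.4599642893025, 0.0, 309.47804164605185], [0.0, 517.4599642893025, 197.72444274725103], [0.0, 0.0, 1.0]] [[-0.6827, 0.6103, -0.4018, 1.0075], [0.7306, 0.5737, -0.3701, 0.4738], [0.0046, -0.5462, -0.8376, 1.047], [0.0, 0.0, 0.0, 1.0]]
side [[446.94096581685034, 0.0, 318.4908658996262], [0.0, 446.94096581685034, 204.09164395854455], [0.0, 0.0, 1.0]] [[0.8442, -0.4317, 0.3178, 0.1945], [-0.5361, -0.6785, 0.5022, -0.4762], [-0.0012, -0.5943, -0.8042, 0.8826], [0.0, 0.0, 0.0, 1.0]]
0.1 [0.16255182 0.57689764 0.19550592] [-4.30134386e-01 -3.11159490e+00  2.43699940e-03] 0.0875774407114952
```

View pics/scene0.png

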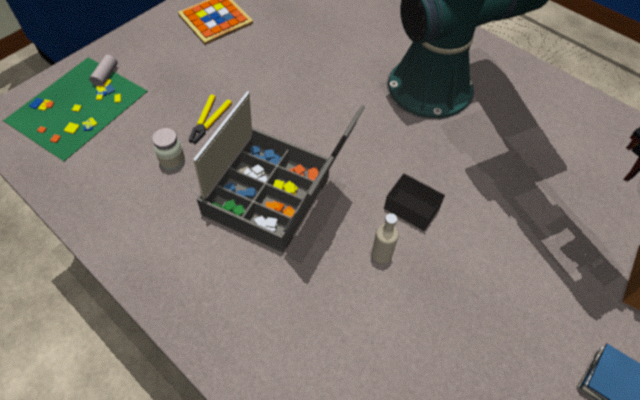

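View pics/side0.png

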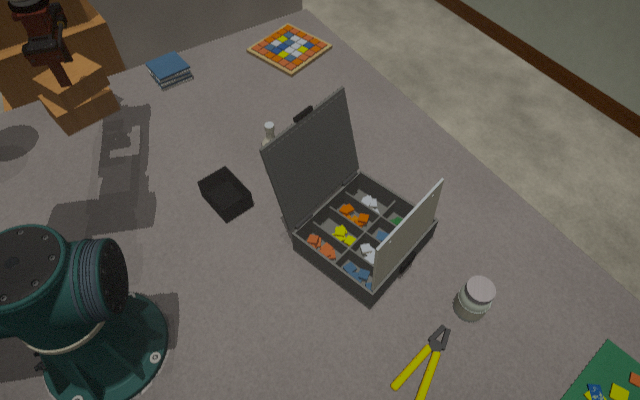

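The scene view shows the case at about (265,190), with the flap upright on its left and the lid open on its right. The jar is at (167,148), the nippers at (210,118), the glue at (385,240) and the tub at (414,200). The side view shows the same layout from behind. I'll enlarge both views.

Run:
```python
import cv2,numpy as np
a=cv2.imread("pics/scene0.png")[80:260,180:380]; b=cv2.imread("pics/side0.png")[80:320,250:450]
a=cv2.resize(a,None,fx=4,fy=4,interpolation=cv2.INTER_CUBIC)[:600]; cv2.imwrite("pics/a.png",cv2.resize(cv2.imread("pics/scene0.png")[85:255,180:380],(700,595),interpolation=cv2.INTER_CUBIC))
cv2.imwrite("pics/b.png",cv2.resize(cv2.imread("pics/side0.png")[85:315,250:450],None,fx=2.6,fy=2.6,interpolation=cv2.INTER_CUBIC))
```

```text
(no output)
```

View pics/a.png

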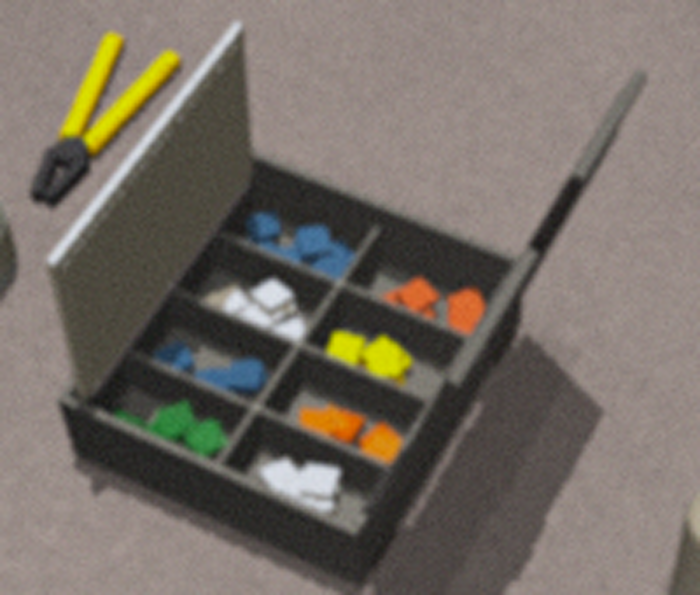

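View pics/b.png

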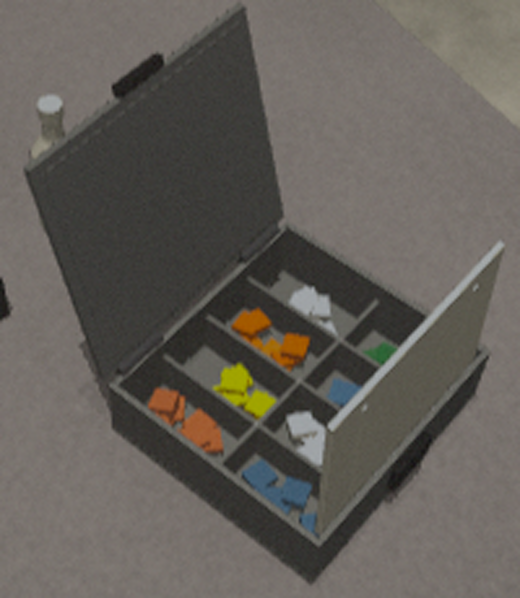

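The crops give the rim corners and the flap and lid edge corners in both views, so I'll cast rays from those.

```bash
cat > h.py <<'E'
from rig import r,vision
import cv2,numpy as np
def cams(): return {n:vision.snapshot(n) for n in("scene","side")}
def ray(s,p):
    d=np.linalg.inv(s["mtx"])@[*p,1]; P=s["pose"]; return P[:3,3],P[:3,:3]@d
def plane(s,p,z):
    o,d=ray(s,p); return o+d*(z-o[2])/d[2]
def tri(sa,pa,sb,pb):
    o,d=ray(sa,pa);u,e=ray(sb,pb)
    t=np.linalg.lstsq(np.c_[d,-e],u-o,rcond=None)[0]; x,y=o+d*t[0],u+e*t[1]; return (x+y)/2,np.linalg.norm(x-y)
E
python3 - <<'E'
from h import *
np.set_printoptions(precision=4,suppress=True)
c=cams();A,B=c["scene"],c["side"]
a=lambda u,v:(180+u/3.5,85+v/3.5); b=lambda u,v:(250+u/2.6,85+v/2.6)
for n,p,q in(("flapside near(+x?)",a(65,398),b(488,352)),("flap far",a(257,155),b(318,540)),("lid far",a(515,262),b(112,382)),("lid near",a(365,522),b(287,228))):
    print(n,plane(A,p,.07),plane(B,q,.07))
for n,p,q in(("flapE far",a(238,25),b(330,425)),("flapE near",a(52,262),b(502,243)),("lidE far",a(643,73),b(30,170)),("lidE near",a(455,380),b(243,8))):
    print(n,*tri(A,p,B,q))
print("jar",plane(A,(165,136),.095),plane(B,(482,287),.095)); print("glue",plane(A,(391,218),.16),plane(B,(269,126),.16))
print("tub",[plane(A,p,.055) for p in((402,177),(443,196),(427,228-12),(386,205))])
print("nip",[plane(A,p,.01) for p in((211,96),(229,102),(193,140))])
E
```

```text
flapside near(+x?) [ 0.7117 -0.1378  0.07  ] [ 0.713  -0.1472  0.07  ]
flap far [ 0.4864 -0.1961  0.07  ] [ 0.4887 -0.209   0.07  ]
lid far [ 0.4321 -0.0005  0.07  ] [ 0.4292 -0.0024  0.07  ]
lid near [0.6446 0.0665 0.07  ] [0.6498 0.0562 0.07  ]
flapE far [ 0.4945 -0.1901  0.2078] 0.0029665564975432193
flapE near [ 0.6988 -0.1316  0.2074] 0.0048769683678439955
lidE far [0.408  0.0627 0.2802] 0.006324641722570521
lidE near [0.6349 0.1275 0.2797] 0.0061247450008745895
jar [ 0.6582 -0.3168  0.095 ] [ 0.665 -0.321  0.095]
glue [0.5059 0.2335 0.16  ] [0.5038 0.2257 0.16  ]
tub [array([0.3401, 0.1543, 0.055 ]), array([0.3182, 0.2557, 0.055 ]), array([0.3871, 0.2606, 0.055 ]), array([0.4272, 0.1754, 0.055 ])]
nip [array([ 0.4518, -0.4084,  0.01  ]), array([ 0.433 , -0.3559,  0.01  ]), array([ 0.586 , -0.3244,  0.01  ])]
```

```bash
cat >> h.py <<'E'
from scipy.spatial.transform import Rotation as R
C=np.array([.569,-.071,0]); Y=.276
M=np.array([[np.cos(Y),-np.sin(Y),0],[np.sin(Y),np.cos(Y),0],[0,0,1]])
def rel(targets):
    "targets: (case x,y,z mm, tilt deg) of TCP -> shift mm, turn deg rows in the present tool frame"
    s=r.read_state(); p0=np.array(s["ee_pos"]); R0=R.from_rotvec(s["ee_rot"])
    q=M.T@(p0-C)*1e3; print("t",round(s["time_s"],2),"case pos",q.round(1),"F",(M.T@s["force"]).round(1),"w",round(s["gripper_width"],3),"zdir",(M.T@R0.as_matrix()[:,2]).round(2),"ydir",(M.T@R0.as_matrix()[:,1]).round(2))
    for x,y,z,f in targets:
        f=np.radians(f); zt=np.array([0,np.sin(f),-np.cos(f)]); yt=np.array([1.,0,0])
        Rt=M@np.c_[np.cross(yt,zt),yt,zt]; p=C+M@np.array([x,y,z])/1e3
        print((x,y,z),(R0.inv().apply(p-p0)*1e3).round(0).tolist(),np.degrees((R0.inv()*R.from_matrix(Rt)).as_rotvec()).round(1).tolist())
E
python3 -c "
from h import *
rel([(0,-155,380,12),(0,-155,176,12)])"
```

```text
t 0.2 case pos [-214.4  734.3  195.7] F [-1.2 -0.1 -0. ] w 0.088 zdir [-0. -0. -1.] ydir [ 0.52  0.85 -0.  ]
(0, -155, 380) [-648.0, -646.0, -184.0] [-6.2, 11.0, 58.2]
(0, -155, 176) [-648.0, -646.0, 20.0] [-6.2, 11.0, 58.2]
```

Request:
apply_moves([
  [[0,0,-190],[0,0,0]],
  [[0,0,-190],[0,0,0]],
  [[0,0,-190],[0,0,0]],
  [[0,0,-190],[0,0,0]],
  [[-648,-646,-190],[-6.2,11,58.2]],
  [[-648,-646,-190],[-6.2,11,58.2]],
  [[-648,-646,-190],[-6.2,11,58.2]],
  [[-648,-646,-190],[-6.2,11,58.2]],
  [[-648,-646,-190],[-6.2,11,58.2]],
  [[-648,-646,-190],[-6.2,11,58.2]],
  [[-648,-646,-190],[-6.2,11,58.2]],
  [[-648,-646,-190],[-6.2,11,58.2]],
], claw=0)

```text
time_s: 1.7
ee_pos: [0.4078, 0.1396, 0.3851]
ee_rot: [-1.79, -2.366, -0.189]
force: [1.0, 0.8, -0.3]
gripper_width: 0.0001
grasp_force: 0.0
```

```bash
python3 -c "
from h import *
rel([(0,-155,380,12),(0,-155,176,12)])"
```

```text
t 1.7 case pos [-97.7 246.5 385.1] F [ 1.2  0.5 -0.3] w 0.0 zdir [-0.    0.21 -0.98] ydir [ 1. -0. -0.]
(0, -155, 380) [-394.0, 98.0, -79.0] [-0.0, -0.1, -0.0]
(0, -155, 176) [-436.0, 98.0, 120.0] [-0.0, -0.1, -0.0]
```

Request:
apply_moves([
  [[-394,98,-79],[0,0,0]],
  [[-394,98,-79],[0,0,0]],
  [[-394,98,-79],[0,0,0]],
  [[-394,98,-79],[0,0,0]],
  [[-394,98,-79],[0,0,0]],
  [[-394,98,-79],[0,0,0]],
  [[-394,98,-79],[0,0,0]],
  [[-394,98,-79],[0,0,0]],
  [[-436,98,120],[0,0,0]],
  [[-436,98,120],[0,0,0]],
  [[-436,98,120],[0,0,0]],
  [[-436,98,120],[0,0,0]],
])

```text
time_s: 3.2
ee_pos: [0.608, -0.2146, 0.1734]
ee_rot: [-1.784, -2.36, -0.188]
force: [-0.2, 0.1, 0.2]
gripper_width: 0.0006
grasp_force: 0.0
```

Run:
```python
from h import *
def T(th,rho,tilt=12,press=0):
    a=np.radians(th);f=np.radians(tilt)
    c=np.array([-100,56])+rho*np.array([np.cos(a),np.sin(a)])+(3-press)*np.array([-np.sin(a),np.cos(a)])
    t=c-10*np.array([np.cos(f),np.sin(f)])   # tip corner -> TCP (half width 10)
    return (0,*t.round(1),tilt)
rel([T(x,125) for x in (90,85,80,70,60,50,40,30,20,10,0)])
c=cams();i=np.hstack([c["scene"]["frame"][60:280,150:430],c["side"]["frame"][80:300,230:510]])
cv2.imwrite("pics/c.png",cv2.resize(i,(790,310))[:,:,::-1])
```

```text
t 3.2 case pos [  -1.6 -148.8  173.4] F [-0.2  0.1  0.2] w 0.001 zdir [-0.01  0.22 -0.98] ydir [ 1.    0.   -0.01]
(0, np.float64(-112.8), np.float64(178.9)) [36.0, 2.0, 2.0] [-0.3, -0.5, -0.0]
(0, np.float64(-101.9), np.float64(178.7)) [47.0, 2.0, 5.0] [-0.3, -0.5, -0.0]
(0, np.float64(-91.0), np.float64(177.5)) [57.0, 2.0, 8.0] [-0.3, -0.5, -0.0]
(0, np.float64(-69.8), np.float64(172.4)) [77.0, 2.0, 18.0] [-0.3, -0.5, -0.0]
(0, np.float64(-49.9), np.float64(163.7)) [94.0, 2.0, 31.0] [-0.3, -0.5, -0.0]
(0, np.float64(-31.7), np.float64(151.6)) [110.0, 2.0, 47.0] [-0.3, -0.5, -0.0]
(0, np.float64(-16.0), np.float64(136.6)) [122.0, 2.0, 65.0] [-0.3, -0.5, -0.0]
(0, np.float64(-3.0), np.float64(119.0)) [131.0, 2.0, 85.0] [-0.3, -0.5, -0.0]
(0, np.float64(6.7), np.float64(99.5)) [136.0, 2.0, 106.0] [-0.3, -0.5, -0.0]
(0, np.float64(12.8), np.float64(78.6)) [137.0, 2.0, 127.0] [-0.3, -0.5, -0.0]
(0, np.float64(15.2), np.float64(56.9)) [135.0, 2.0, 149.0] [-0.3, -0.5, -0.0]
```

View pics/c.png

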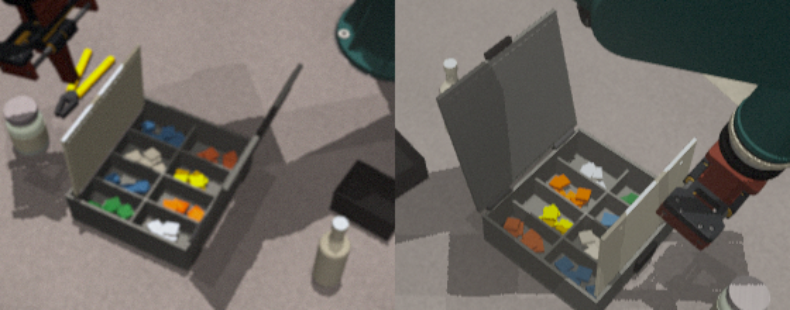

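The fingers are behind the flap's outer face at about (70,75) in the left half, clear of the jar and nippers. Next I'll push the flap along its arc.

Request:
apply_moves([
  [[18,2,1],[0,0,0]],
  [[36,2,2],[0,0,0]],
  [[47,2,5],[0,0,0]],
  [[57,2,8],[0,0,0]],
  [[67,2,13],[0,0,0]],
  [[77,2,18],[0,0,0]],
  [[86,2,24],[0,0,0]],
  [[94,2,31],[0,0,0]],
  [[102,2,39],[0,0,0]],
  [[110,2,47],[0,0,0]],
  [[116,2,56],[0,0,0]],
  [[122,2,65],[0,0,0]],
])

```text
time_s: 4.8
ee_pos: [0.5772, -0.089, 0.1389]
ee_rot: [-1.79, -2.367, -0.19]
force: [0.1, 0.1, 1.2]
gripper_width: 0.0002
grasp_force: 0.3
```

Run:
```python
from h import *
rel([(0,-3,119,12),(0,6.7,99.5,12),(0,12.8,78.6,12),(0,15.2,66,12),(0,15.2,57,12)])
```

```text
t 4.8 case pos [  3.  -19.5 138.9] F [0.1 0.1 1.2] w 0.0 zdir [ 0.    0.21 -0.98] ydir [1. 0. 0.]
(0, -3, 119) [12.0, -3.0, 23.0] [0.0, -0.1, 0.0]
(0, 6.7, 99.5) [17.0, -3.0, 44.0] [0.0, -0.1, 0.0]
(0, 12.8, 78.6) [19.0, -3.0, 66.0] [0.0, -0.1, 0.0]
(0, 15.2, 66) [19.0, -3.0, 79.0] [0.0, -0.1, 0.0]
(0, 15.2, 57) [17.0, -3.0, 87.0] [0.0, -0.1, 0.0]
```

Request:
apply_moves([
  [[6,0,12],[0,0,0]],
  [[12,0,23],[0,0,0]],
  [[15,0,34],[0,0,0]],
  [[17,0,44],[0,0,0]],
  [[18,0,55],[0,0,0]],
  [[19,0,66],[0,0,0]],
  [[19,0,73],[0,0,0]],
  [[19,0,79],[0,0,0]],
  [[19,0,83],[0,0,0]],
  [[19,0,85],[0,0,0]],
  [[19,0,85],[0,0,0]],
])

```text
time_s: 6.18
ee_pos: [0.5676, -0.0543, 0.0605]
ee_rot: [-1.79, -2.368, -0.19]
force: [-0.1, 0.4, 0.4]
gripper_width: 0.0007
grasp_force: 0.0
```

Run:
```python
from h import *
rel([(0,15.2,57,12),(0,15,55,12)])
```

```text
t 6.17 case pos [ 3.2 16.5 60.5] F [0.  0.4 0.4] w 0.001 zdir [ 0.    0.21 -0.98] ydir [1. 0. 0.]
(0, 15.2, 57) [-2.0, -3.0, 3.0] [0.0, -0.1, 0.0]
(0, 15, 55) [-3.0, -3.0, 5.0] [0.0, -0.1, 0.0]
```

Request:
apply_moves([
  [[0,0,1],[0,0,0]],
  [[0,0,2],[0,0,0]],
  [[0,0,2],[0,0,0]],
  [[0,0,2],[0,0,0]],
])

```text
time_s: 6.68
ee_pos: [0.5674, -0.0538, 0.0586]
ee_rot: [-1.79, -2.368, -0.19]
force: [-0.4, -0.3, 0.2]
gripper_width: 0.0005
grasp_force: 0.1
```

Request:
apply_moves([
  [[0,0,1],[0,0,0]],
  [[0,0,2],[0,0,0]],
  [[0,0,2],[0,0,0]],
])

```text
time_s: 7.05
ee_pos: [0.5672, -0.0534, 0.0565]
ee_rot: [-1.789, -2.367, -0.19]
force: [0.2, 1.3, 0.5]
gripper_width: 0.0005
grasp_force: 0.0
```

Run:
```python
from h import *
c=cams();i=np.hstack([c["scene"]["frame"][90:270,180:380],c["side"]["frame"][130:310,250:450]])
cv2.imwrite("pics/d.png",cv2.resize(i,(800,360),interpolation=cv2.INTER_CUBIC)[:,:,::-1])
```

```text
(no output)
```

View pics/d.png

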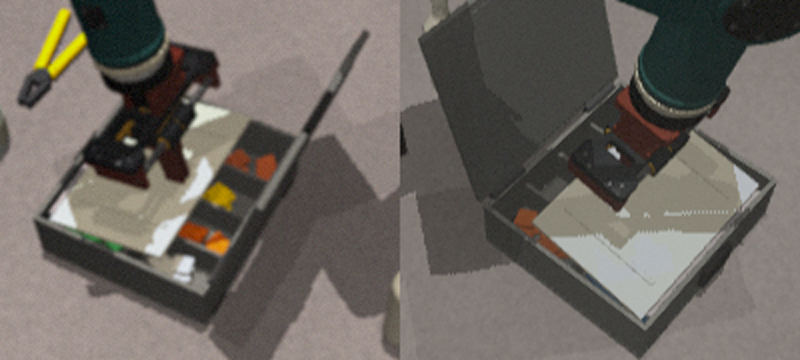

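The flap lies nearly flat, with its free edge running from (235,115) to (160,255) in the left half. Contact is still soft, so I'll keep pressing gently until it seats.

Request:
apply_moves([
  [[0,0,1],[0,0,0]],
  [[0,0,2],[0,0,0]],
  [[0,0,3],[0,0,0]],
  [[0,0,3],[0,0,0]],
])

```text
time_s: 7.65
ee_pos: [0.5671, -0.0528, 0.0536]
ee_rot: [-1.789, -2.367, -0.19]
force: [0.0, -0.5, 0.5]
gripper_width: 0.001
grasp_force: 0.0
```

Run:
```python
from h import *
c=cams()
s=r.read_state();p=np.array(s["ee_pos"]);out=[]
for n in("scene","side"):
    P=np.linalg.inv(c[n]["pose"]);q=P[:3,:3]@p+P[:3,3];u=c[n]["mtx"]@q;u=u[:2]/u[2];o=(int(u[0])-50,int(u[1])-55);print(n,u,o)
    f=c[n]["frame"][o[1]:o[1]+100,o[0]:o[0]+100]
    f=cv2.resize(f,(400,400),interpolation=cv2.INTER_CUBIC); cv2.circle(f,tuple(int(v) for v in (u-o)*4),3,(0,255,255),-1);out.append(f)
cv2.imwrite("pics/e.png",np.hstack(out)[:,:,::-1]); print(s["force"],s["moment"])
```

```text
scene [271.39080235 185.57474038] (221, 130)
side [358.15833875 224.02637542] (308, 169)
[-0.92958684  0.42293836 -0.15719758] [-0.07208815  0.03430836  0.02110599]
```

View pics/e.png

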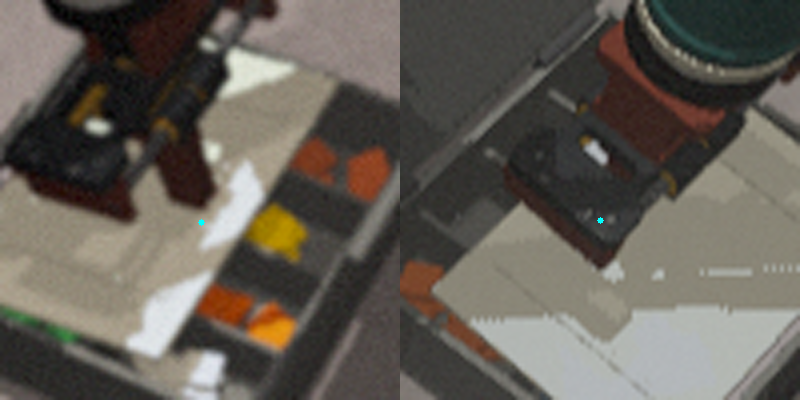

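The fingertip ends at about (205,207) in the left half. The projected TCP is at (201,223), so the tip may not reach quite as low as reported. I'll measure the flap corner heights.

Run:
```python
from h import *
c=cams();A,B=c["scene"],c["side"]
x,e=tri(A,(306,148.7),B,(316.8,241)); print(x,e,M.T@(x-C))
for z in(.059,.067,.075): print(z,[(M.T@(plane(A,p,z)-C)).round(4) for p in((306,148.7),(258.5,218.7))],(M.T@(plane(B,(316.8,241),z)-C)).round(4))
```

```text
[ 0.45296198 -0.05436751  0.08417039] 0.006996148988395952 [-0.10711384  0.04762444  0.08417039]
0.059 [array([-0.127 ,  0.0411,  0.059 ]), array([0.097 , 0.0387, 0.059 ])] [-0.0938  0.0551  0.059 ]
0.067 [array([-0.1214,  0.0441,  0.067 ]), array([0.1008, 0.0417, 0.067 ])] [-0.0975  0.0518  0.067 ]
0.075 [array([-0.1158,  0.047 ,  0.075 ]), array([0.1047, 0.0447, 0.075 ])] [-0.1011  0.0484  0.075 ]
```

Request:
apply_moves([
  [[0,0,1],[0,0,0]],
  [[0,0,2],[0,0,0]],
  [[0,0,2],[0,0,0]],
])

```text
time_s: 8.22
ee_pos: [0.567, -0.0524, 0.0517]
ee_rot: [-1.79, -2.368, -0.19]
force: [0.1, -0.4, 0.9]
gripper_width: 0.0009
grasp_force: 0.0
```

Request:
apply_moves([
  [[0,0,1],[0,0,0]],
  [[0,0,2],[0,0,0]],
  [[0,0,3],[0,0,0]],
  [[0,0,3],[0,0,0]],
])

```text
time_s: 8.72
ee_pos: [0.5668, -0.0517, 0.0487]
ee_rot: [-1.79, -2.367, -0.19]
force: [1.1, -0.7, 0.4]
gripper_width: 0.0004
grasp_force: 0.1
```

Run:
```python
from h import *
rel([])
c=cams();out=[]
for n,o in(("scene",(221,130)),("side",(290,160))):
    f=c[n]["frame"][o[1]:o[1]+100,o[0]:o[0]+100]
    out.append(cv2.resize(f,(400,400),interpolation=cv2.INTER_CUBIC))
cv2.imwrite("pics/f.png",np.hstack(out)[:,:,::-1])
```

```text
t 8.72 case pos [ 3.1 19.2 48.7] F [ 0.9 -0.9  0.4] w 0.0 zdir [ 0.    0.21 -0.98] ydir [1. 0. 0.]
```

View pics/f.png

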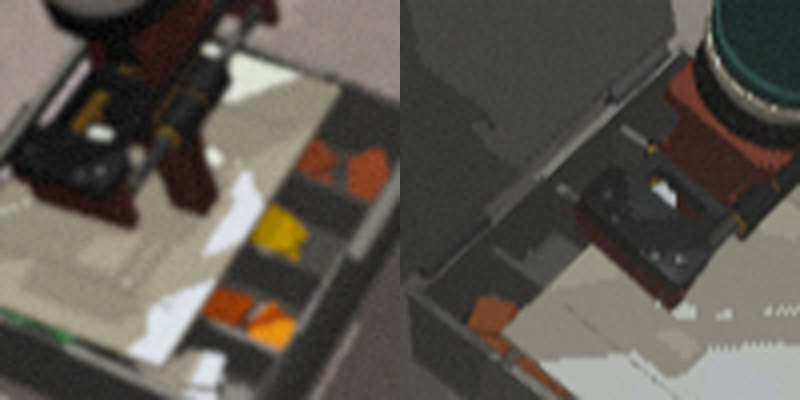

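The flap is still following the tip down: its near corner moved from (150,355) to (155,365). The real tip is therefore higher than the readings say, so I'll continue in small steps until the force rises.

Request:
apply_moves([
  [[0,0,2],[0,0,0]],
  [[0,0,3],[0,0,0]],
  [[0,0,4],[0,0,0]],
  [[0,0,4],[0,0,0]],
])

```text
time_s: 9.32
ee_pos: [0.5666, -0.0509, 0.0448]
ee_rot: [-1.79, -2.367, -0.19]
force: [-0.2, -1.0, 0.5]
gripper_width: 0.0004
grasp_force: 0.1
```

Request:
apply_moves([
  [[0,0,1],[0,0,0]],
  [[0,0,2],[0,0,0]],
  [[0,0,3],[0,0,0]],
  [[0,0,3],[0,0,0]],
])

```text
time_s: 9.82
ee_pos: [0.5664, -0.0503, 0.0419]
ee_rot: [-1.79, -2.367, -0.19]
force: [-0.5, -0.3, 0.7]
gripper_width: 0.0001
grasp_force: 0.1
```

Request:
apply_moves([
  [[0,0,1],[0,0,0]],
  [[0,0,2],[0,0,0]],
  [[0,0,3],[0,0,0]],
  [[0,0,3],[0,0,0]],
])

```text
time_s: 10.32
ee_pos: [0.5662, -0.0497, 0.0389]
ee_rot: [-1.789, -2.367, -0.19]
force: [0.9, 0.1, -0.4]
gripper_width: 0.0004
grasp_force: 0.1
```

Run:
```python
from h import *
rel([])
c=cams();out=[]
for n,o in(("scene",(221,130)),("side",(290,160))):
    f=c[n]["frame"][o[1]:o[1]+100,o[0]:o[0]+100]
    out.append(cv2.resize(f,(400,400),interpolation=cv2.INTER_CUBIC))
cv2.imwrite("pics/g.png",np.hstack(out)[:,:,::-1])
```

```text
t 10.32 case pos [ 3.1 21.3 38.9] F [ 0.9 -0.1 -0.4] w 0.0 zdir [ 0.    0.21 -0.98] ydir [1. 0. 0.]
```

View pics/g.png

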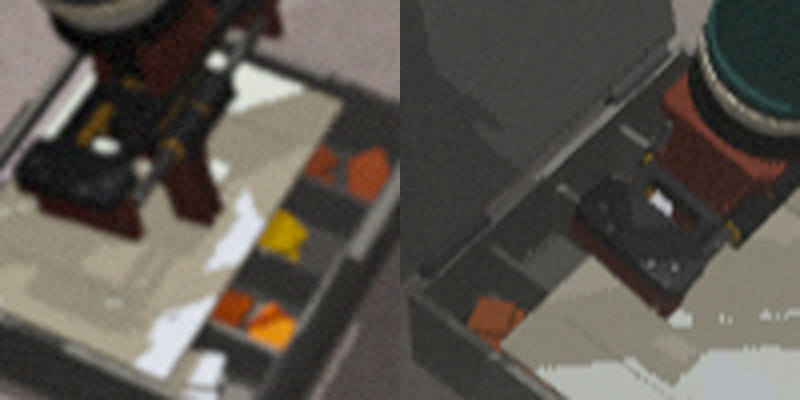

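The near flap corner is now at (160,375), the far corner at (345,97), and the tip at (205,222). I'll compute the heights from these.

Run:
```python
from h import *
c=cams();A,B=c["scene"],c["side"]
x,e=tri(A,(221+345/4,130+97/4),B,(315.8,246.2)); print(x,e,M.T@(x-C))
for z in(.055,.06,.065,.07): print(z,[(M.T@(plane(A,p,z)-C)).round(4) for p in((307.2,154.2),(261,223.7))],(M.T@(plane(B,(315.8,246.2),z)-C)).round(4))
# tip: project measured TCP plus vertical offsets
p=np.array(r.read_state()["ee_pos"])
for dz in(0,.01,.02,.03):
  for n in c:
    P=np.linalg.inv(c[n]["pose"]);q=P[:3,:3]@(p+[0,0,dz])+P[:3,3];u=c[n]["mtx"]@q;print(dz,n,(u[:2]/u[2]).round(1))
```

```text
[ 0.45102419 -0.05259402  0.06253049] 0.007725920417953635 [-0.108495    0.04985887  0.06253049]
0.055 [array([-0.1162,  0.0501,  0.055 ]), array([0.1037, 0.0487, 0.055 ])] [-0.1032  0.0496  0.055 ]
0.06 [array([-0.1127,  0.0518,  0.06  ]), array([0.106 , 0.0505, 0.06  ])] [-0.1054  0.0476  0.06  ]
0.065 [array([-0.1093,  0.0536,  0.065 ]), array([0.1084, 0.0523, 0.065 ])] [-0.1076  0.0455  0.065 ]
0.07 [array([-0.1058,  0.0554,  0.07  ]), array([0.1107, 0.0541, 0.07  ])] [-0.1098  0.0435  0.07  ]
0 scene [273.  189.6]
0 side [356.6 226.9]
0.01 scene [272.7 187.2]
0.01 side [356.9 224.4]
0.02 scene [272.5 184.8]
0.02 side [357.2 221.9]
0.03 scene [272.3 182.3]
0.03 side [357.5 219.4]
```

Request:
apply_moves([
  [[0,0,1],[0,0,0]],
  [[0,0,2],[0,0,0]],
  [[0,0,2],[0,0,0]],
])

```text
time_s: 10.9
ee_pos: [0.5661, -0.0493, 0.037]
ee_rot: [-1.79, -2.367, -0.19]
force: [-0.8, 0.5, 0.4]
gripper_width: 0.0007
grasp_force: 0.1
```

Request:
apply_moves([
  [[0,0,1],[0,0,0]],
  [[0,0,2],[0,0,0]],
  [[0,0,2],[0,0,0]],
])

```text
time_s: 11.28
ee_pos: [0.5662, -0.0491, 0.0354]
ee_rot: [-1.79, -2.368, -0.19]
force: [-0.6, -0.8, 3.3]
gripper_width: 0.0002
grasp_force: 1.7
```

Request:
apply_moves([
  [[0,0,1],[0,0,0]],
  [[0,0,1],[0,0,0]],
])

```text
time_s: 11.52
ee_pos: [0.5663, -0.0491, 0.035]
ee_rot: [-1.79, -2.368, -0.19]
force: [-1.6, -2.6, 9.9]
gripper_width: 0.0003
grasp_force: 4.8
```

The flap is seated: the force rose sharply to 9.9 N at the stop. Now I'll retreat upward and go over to behind the lid.

Run:
```python
from h import *
rel([(0,21,250,12),(0,21,400,12),(0,265,400,-28),(0,228,218,-28)])
```

```text
t 11.53 case pos [ 3.3 21.8 35. ] F [-2.3 -2.1  9.9] w 0.0 zdir [ 0.    0.21 -0.98] ydir [1. 0. 0.]
(0, 21, 250) [44.0, -3.0, -210.0] [0.1, -0.0, 0.0]
(0, 21, 400) [75.0, -3.0, -357.0] [0.1, -0.0, 0.0]
(0, 265, 400) [314.0, -3.0, -306.0] [0.1, -40.0, 0.0]
(0, 228, 218) [240.0, -3.0, -136.0] [0.1, -40.0, 0.0]
```

Request:
apply_moves([
  [[5,0,-20],[0,0,0]],
  [[75,-3,-357],[0,0,0]],
  [[75,-3,-357],[0,0,0]],
  [[75,-3,-357],[0,0,0]],
  [[75,-3,-357],[0,0,0]],
  [[75,-3,-357],[0,0,0]],
  [[75,-3,-357],[0,0,0]],
  [[314,-3,-306],[0,-40,0]],
  [[314,-3,-306],[0,-40,0]],
  [[314,-3,-306],[0,-40,0]],
  [[314,-3,-306],[0,-40,0]],
  [[314,-3,-306],[0,-40,0]],
])

```text
time_s: 13.02
ee_pos: [0.4942, 0.1889, 0.3976]
ee_rot: [1.633, 2.178, -0.41]
force: [0.4, -0.9, -0.0]
gripper_width: 0.0004
grasp_force: 0.0
```

Run:
```python
from h import *
rel([(0,265,400,-28),(0,228,218,-28)])
```

```text
t 13.03 case pos [ -1.1 270.4 397.6] F [ 0.1 -1.  -0. ] w 0.0 zdir [ 0.   -0.47 -0.88] ydir [ 1.    0.01 -0.  ]
(0, 265, 400) [-6.0, 1.0, 0.0] [0.1, 0.0, 0.4]
(0, 228, 218) [47.0, 1.0, 178.0] [0.1, 0.0, 0.4]
```

Request:
apply_moves([
  [[47,1,178],[0,0,0]],
  [[47,1,178],[0,0,0]],
  [[47,1,178],[0,0,0]],
  [[47,1,178],[0,0,0]],
  [[47,1,178],[0,0,0]],
])

```text
time_s: 13.65
ee_pos: [0.5101, 0.1449, 0.2215]
ee_rot: [1.643, 2.172, -0.405]
force: [0.3, 0.4, 0.8]
gripper_width: 0.0002
grasp_force: 0.0
```

```bash
cat > lid.py <<'E'
from h import *
import sys
def T(th,rho,tilt,off=22):
    # tip corner leading (-tool x side) on the outer face; reported TCP is `off` mm beyond the true tip
    a=np.radians(th);f=np.radians(tilt)
    c=np.array([112,71])+rho*np.array([-np.cos(a),np.sin(a)])+8*np.array([np.sin(a),np.cos(a)])
    t=c+10*np.array([np.cos(f),np.sin(f)])+off*np.array([np.sin(f),-np.cos(f)])
    return (0,*t.round(1),tilt)
E
python3 - <<'E'
from lid import *
rel([T(x,172,-28) for x in (106,100,90,80,70,60,50,40)])
c=cams();i=np.hstack([c["scene"]["frame"][60:280,190:470],c["side"]["frame"][60:280,190:470]])
cv2.imwrite("pics/i.png",cv2.resize(i,(800,314),interpolation=cv2.INTER_CUBIC)[:,:,::-1])
E
```

```text
t 13.65 case pos [  2.1 223.7 221.5] F [0.4 0.3 0.8] w 0.0 zdir [ 0.   -0.47 -0.88] ydir [1. 0. 0.]
(0, np.float64(165.6), np.float64(210.0)) [-46.0, -2.0, 37.0] [0.1, -0.1, -0.1]
(0, np.float64(148.2), np.float64(214.9)) [-64.0, -2.0, 41.0] [0.1, -0.1, -0.1]
(0, np.float64(118.5), np.float64(218.9)) [-92.0, -2.0, 52.0] [0.1, -0.1, -0.1]
(0, np.float64(88.5), np.float64(217.7)) [-118.0, -2.0, 67.0] [0.1, -0.1, -0.1]
(0, np.float64(59.2), np.float64(211.2)) [-141.0, -2.0, 86.0] [0.1, -0.1, -0.1]
(0, np.float64(31.4), np.float64(199.8)) [-160.0, -2.0, 109.0] [0.1, -0.1, -0.1]
(0, np.float64(6.1), np.float64(183.8)) [-175.0, -2.0, 135.0] [0.1, -0.1, -0.1]
(0, np.float64(-16.1), np.float64(163.6)) [-185.0, -2.0, 163.0] [0.1, -0.1, -0.1]
```

View pics/i.png

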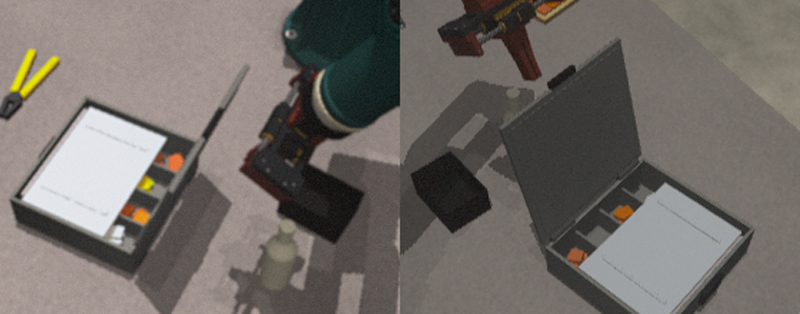

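The flap lies flat. The tool is on the outer side of the open lid, at about (265,165) in the left half and with its tip at (533,80) in the right half. All bystanders stand where they were. I'll check the tip by triangulation.

Run:
```python
from h import *
c=cams()
p=np.array(r.read_state()["ee_pos"]);Rm=R.from_rotvec(r.read_state()["ee_rot"]).as_matrix()
for off in(0,.022):
  for n in c:
    P=np.linalg.inv(c[n]["pose"]);q=P[:3,:3]@(p-Rm[:,2]*off)+P[:3,3];u=c[n]["mtx"]@q;print(off,n,(u[:2]/u[2]).round(1),"tip seen in side (283,116)")
x,e=tri(c["scene"],(362,177),c["side"],(284,115));print(M.T@(x-C),e)
```

```text
0 scene [358.3 176.7] tip seen in side (283,116)
0 side [287.4 125.7] tip seen in side (283,116)
0.022 scene [364.1 172.8] tip seen in side (283,116)
0.022 side [283.3 116.6] tip seen in side (283,116)
[0.00988365 0.23622123 0.23894771] 0.005102177682740107
```

The real tip is about 22 mm short of the reported TCP, as I had modelled. Now the lid push.

Request:
apply_moves([
  [[-30,-2,33],[0,0,0]],
  [[-46,-2,37],[0,0,0]],
  [[-55,-2,39],[0,0,0]],
  [[-64,-2,41],[0,0,0]],
  [[-78,-2,46],[0,0,0]],
  [[-92,-2,52],[0,0,0]],
  [[-105,-2,59],[0,0,0]],
  [[-118,-2,67],[0,0,0]],
  [[-130,-2,76],[0,0,0]],
  [[-141,-2,86],[0,0,0]],
  [[-151,-2,97],[0,0,0]],
  [[-160,-2,109],[0,0,0]],
])

```text
time_s: 15.35
ee_pos: [0.5598, -0.0426, 0.198]
ee_rot: [1.643, 2.172, -0.408]
force: [1.4, 2.1, 2.1]
gripper_width: 0.0007
grasp_force: 1.0
```

Run:
```python
from lid import *
rel([T(x,172,-28) for x in (55,50,45,40,35,30,25,20,15,10,5,0)])
```

```text
t 15.35 case pos [ -1.1  29.9 198. ] F [1.9 1.7 2.1] w 0.001 zdir [ 0.   -0.47 -0.88] ydir [1. 0. 0.]
(0, np.float64(18.4), np.float64(192.4)) [-8.0, 1.0, 10.0] [0.0, -0.1, -0.0]
(0, np.float64(6.1), np.float64(183.8)) [-14.0, 1.0, 24.0] [0.0, -0.1, -0.0]
(0, np.float64(-5.5), np.float64(174.2)) [-20.0, 1.0, 38.0] [0.0, -0.1, -0.0]
(0, np.float64(-16.1), np.float64(163.6)) [-25.0, 1.0, 52.0] [0.0, -0.1, -0.0]
(0, np.float64(-25.8), np.float64(152.1)) [-28.0, 1.0, 67.0] [0.0, -0.1, -0.0]
(0, np.float64(-34.5), np.float64(139.8)) [-30.0, 1.0, 82.0] [0.0, -0.1, -0.0]
(0, np.float64(-42.0), np.float64(126.8)) [-30.0, 1.0, 97.0] [0.0, -0.1, -0.0]
(0, np.float64(-48.4), np.float64(113.2)) [-29.0, 1.0, 112.0] [0.0, -0.1, -0.0]
(0, np.float64(-53.6), np.float64(99.1)) [-27.0, 1.0, 126.0] [0.0, -0.1, -0.0]
(0, np.float64(-57.5), np.float64(84.6)) [-24.0, 1.0, 141.0] [0.0, -0.1, -0.0]
(0, np.float64(-60.1), np.float64(69.8)) [-19.0, 1.0, 155.0] [0.0, -0.1, -0.0]
(0, np.float64(-61.5), np.float64(54.9)) [-14.0, 1.0, 169.0] [0.0, -0.1, -0.0]
```

Contact is steady at about 3 N, so I'll continue.

Request:
apply_moves([
  [[-8,1,10],[0,0,0]],
  [[-14,1,24],[0,0,0]],
  [[-20,1,38],[0,0,0]],
  [[-25,1,52],[0,0,0]],
  [[-28,1,67],[0,0,0]],
  [[-30,1,82],[0,0,0]],
  [[-30,1,97],[0,0,0]],
  [[-29,1,112],[0,0,0]],
  [[-27,1,126],[0,0,0]],
  [[-25,1,134],[0,0,0]],
  [[-24,1,141],[0,0,0]],
  [[-24,1,141],[0,0,0]],
])

```text
time_s: 16.85
ee_pos: [0.5839, -0.1249, 0.0843]
ee_rot: [1.643, 2.174, -0.408]
force: [-0.2, 0.2, -0.0]
gripper_width: 0.0006
grasp_force: 0.0
```

Run:
```python
from lid import *
rel([T(x,172,-28) for x in (8,6,4,2,0,-2)])
```

```text
t 16.85 case pos [ -0.4 -56.   84.3] F [-0.1  0.2 -0. ] w 0.001 zdir [-0.   -0.47 -0.88] ydir [ 1.  0. -0.]
(0, np.float64(-58.7), np.float64(78.7)) [0.0, 0.0, 6.0] [-0.0, -0.1, 0.0]
(0, np.float64(-59.7), np.float64(72.8)) [2.0, 0.0, 12.0] [-0.0, -0.1, 0.0]
(0, np.float64(-60.5), np.float64(66.9)) [4.0, 0.0, 18.0] [-0.0, -0.1, 0.0]
(0, np.float64(-61.1), np.float64(60.9)) [6.0, 0.0, 23.0] [-0.0, -0.1, 0.0]
(0, np.float64(-61.5), np.float64(54.9)) [9.0, 0.0, 29.0] [-0.0, -0.1, 0.0]
(0, np.float64(-61.7), np.float64(48.9)) [11.0, 0.0, 34.0] [-0.0, -0.1, 0.0]
```

Request:
apply_moves([
  [[0,0,3],[0,0,0]],
  [[0,0,6],[0,0,0]],
  [[1,0,9],[0,0,0]],
  [[2,0,12],[0,0,0]],
  [[2,0,12],[0,0,0]],
])

```text
time_s: 17.48
ee_pos: [0.5855, -0.1288, 0.0733]
ee_rot: [1.642, 2.173, -0.408]
force: [-0.8, 0.1, -0.2]
gripper_width: 0.0002
grasp_force: 0.1
```

Request:
apply_moves([
  [[1,0,1],[0,0,0]],
  [[1,0,2],[0,0,0]],
  [[2,0,3],[0,0,0]],
  [[2,0,3],[0,0,0]],
])

```text
time_s: 17.98
ee_pos: [0.5854, -0.1284, 0.0699]
ee_rot: [1.642, 2.173, -0.408]
force: [0.3, -1.7, 1.0]
gripper_width: 0.0005
grasp_force: 0.4
```

Request:
apply_moves([
  [[1,0,1],[0,0,0]],
  [[1,0,2],[0,0,0]],
  [[2,0,3],[0,0,0]],
  [[2,0,3],[0,0,0]],
])

```text
time_s: 18.48
ee_pos: [0.5853, -0.128, 0.0662]
ee_rot: [1.643, 2.173, -0.408]
force: [-0.1, -0.7, 0.4]
gripper_width: 0.0003
grasp_force: 0.3
```

Request:
apply_moves([
  [[0,0,1],[0,0,0]],
  [[1,0,2],[0,0,0]],
  [[1,0,2],[0,0,0]],
])

```text
time_s: 18.85
ee_pos: [0.5853, -0.1281, 0.064]
ee_rot: [1.642, 2.173, -0.408]
force: [0.7, 0.0, 0.8]
gripper_width: 0.0006
grasp_force: 0.3
```

Request:
apply_moves([
  [[0,0,1],[0,0,0]],
  [[1,0,2],[0,0,0]],
  [[1,0,2],[0,0,0]],
])

```text
time_s: 19.23
ee_pos: [0.5853, -0.1282, 0.0618]
ee_rot: [1.643, 2.173, -0.408]
force: [0.2, 0.2, 1.3]
gripper_width: 0.0004
grasp_force: 0.3
```

Request:
apply_moves([
  [[0,0,1],[0,0,0]],
  [[1,0,2],[0,0,0]],
  [[1,0,2],[0,0,0]],
])

```text
time_s: 19.6
ee_pos: [0.5855, -0.1284, 0.0604]
ee_rot: [1.642, 2.172, -0.408]
force: [-2.1, 0.9, 7.5]
gripper_width: 0.0005
grasp_force: 3.6
```

Request:
apply_moves([
  [[0,0,1],[0,0,0]],
  [[0,0,1],[0,0,0]],
  [[0,0,1],[0,0,0]],
])

```text
time_s: 19.98
ee_pos: [0.5856, -0.1286, 0.0601]
ee_rot: [1.642, 2.171, -0.408]
force: [-4.4, 4.3, 13.9]
gripper_width: 0.0
grasp_force: 6.9
```

Request:
apply_moves([
  [[-8,0,-15],[0,0,0]],
  [[-50,0,-94],[0,0,0]],
  [[-80,0,-170],[0,0,0]],
  [[-80,0,-170],[0,0,0]],
  [[-80,0,-170],[0,0,0]],
  [[-80,0,-170],[0,0,0]],
])

```text
time_s: 20.72
ee_pos: [0.5822, -0.12, 0.2459]
ee_rot: [1.643, 2.173, -0.408]
force: [0.3, -0.6, -0.9]
gripper_width: 0.0005
grasp_force: 0.0
```

Run:
```python
from h import *
rel([])
c=cams();i=np.hstack([c["scene"]["frame"][60:280,130:410],c["side"]["frame"][100:320,220:500]])
cv2.imwrite("pics/j.png",cv2.resize(i,(800,314),interpolation=cv2.INTER_CUBIC)[:,:,::-1])
# expected lid top corners in both views if shut, and dark-lid contour vs it
for n in c:
    P=np.linalg.inv(c[n]["pose"]);o=[]
    g=cv2.cvtColor(c[n]["frame"],cv2.COLOR_RGB2GRAY)
    for x,y in((-120,-110),(120,-110),(120,112),(-120,112)):
        q=P[:3,:3]@(C+M@np.array([x,y,79])/1e3)+P[:3,3];u=c[n]["mtx"]@q;o.append((u[:2]/u[2]).round(0))
    print(n,"expected shut",[list(map(int,v)) for v in o])
    b=((g<95)).astype(np.uint8);b=cv2.morphologyEx(b,cv2.MORPH_OPEN,np.ones((3,3)))
    for k in cv2.findContours(b,cv2.RETR_EXTERNAL,cv2.CHAIN_APPROX_SIMPLE)[0]:
        if cv2.pointPolygonTest(k,tuple(float(v) for v in np.mean(o,0)),False)>0: print(cv2.approxPolyDP(k,4,True)[:,0].tolist())
```

```text
t 20.73 case pos [ -0.6 -50.7 245.9] F [ 0.1 -0.7 -0.9] w 0.0 zdir [ 0.   -0.47 -0.88] ydir [ 1.  0. -0.]
scene expected shut [[250, 123], [195, 196], [282, 236], [331, 156]]
[[639, 0], [401, 0], [402, 8], [419, 23], [414, 40], [388, 76], [387, 90], [403, 109], [433, 120], [457, 138], [442, 169], [402, 149], [362, 189], [348, 190], [302, 226], [326, 187], [329, 160], [301, 202], [285, 187], [298, 172], [269, 164], [260, 181], [244, 181], [250, 191], [243, 207], [254, 201], [245, 214], [197, 198], [202, 219], [234, 233], [242, 245], [256, 251], [266, 248], [325, 281], [338, 276], [371, 244], [372, 263], [386, 268], [390, 257], [382, 263], [374, 259], [379, 244], [374, 232], [384, 215], [393, 212], [422, 232], [437, 214], [462, 227], [481, 206], [516, 134], [470, 103], [468, 50], [525, 79], [548, 54], [568, 9], [639, 42]]
side expected shut [[371, 292], [438, 217], [359, 166], [289, 229]]
[[0, 0], [0, 353], [9, 372], [43, 374], [56, 399], [76, 394], [83, 399], [132, 399], [168, 358], [168, 322], [144, 294], [133, 261], [176, 229], [199, 263], [263, 229], [298, 227], [335, 192], [345, 209], [331, 221], [359, 237], [358, 231], [371, 219], [382, 226], [388, 223], [383, 212], [397, 191], [377, 178], [370, 184], [359, 171], [348, 175], [329, 160], [251, 192], [223, 166], [202, 179], [192, 176], [170, 185], [77, 245], [37, 96], [42, 94], [67, 111], [56, 117], [46, 110], [71, 135], [121, 108], [121, 98], [112, 91], [81, 103], [108, 85], [110, 74], [144, 63], [166, 90], [191, 76], [183, 71], [189, 66], [177, 51], [300, 10], [301, 0]]
```

The two stops agree. Flap at 59 mm and lid at 79 mm both imply the same 26.7 mm tip offset, so both are seated. The arm is clear.

```bash
python3 -c "
from rig import workorder
print(workorder.hand_in())"
```

```text
the job is handed in; nothing more can be done
None
```

I pushed the flap flat first, then the lid shut, both with light pushes (peak about 15 N); the arm is clear and the job is handed in. Force and height readings put both at their stops, but I had no picture views left to look at the shut lid or re-check the bystanders after the lid push.

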